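Fill the condiment caddy for a dining table

TASK

Fill the black wire caddy for a dining table: stand the salt shaker in its small ring, the sauce bottle with the nozzle in its middle-sized ring, the cheese shaker in its large ring and the box of toothpicks in its oblong frame, each upright on the caddy's base and set down, not dropped. The spice jar, the refill bottle and the storage jar look much the same but have closed flat lids: they are kitchen stock, so leave them standing where they are.

Things in the scene. Friction and masses are not known exactly. Their poses are not given: they have to be found in the camera images.
- caddy: Table caddy of black wire on a metal base, 176 x 190 mm, any yaw, fixed. Origin on the table below it, z up. Things stand on its base, 5 mm up, inside wire pockets whose top is at 39 mm. Pocket centres (x, y) in its own frame, mm: large ring, inside diameter 82, (40, 50); middle ring, 67, (40, -45); small ring, 50, (-45, -55); oblong frame, inside 56 along x, 100 along y, (-45, 35). End handles 48 mm high.
- salt_shaker: Salt shaker to be placed in the small ring: white round body, 34 mm diameter, with a steel cap, 33 mm diameter, straight-sided from 62 to 84 mm above its underside, then a domed top with small dark holes; 92 mm tall in all. Origin at the centre of its underside, z up.
- sauce_bottle: Squeeze sauce bottle to be placed in the middle-sized ring: white round plastic body, 51 mm diameter up to 88 mm, shoulder to 103 mm, ribbed grey straight-sided cap, 39 mm diameter, from 103 to 130 mm, and on it a pointed cone nozzle (27 mm wide at its foot) whose tip is at 154 mm. Origin at the centre of its underside, z up.
- cheese_shaker: Cheese shaker to be placed in the large ring: white round body, 66 mm diameter, with a steel cap, 65 mm diameter, straight-sided from 75 to 100 mm, then a domed top with many dark holes; 111 mm tall in all. Origin at the centre of its underside, z up.
- toothpick_box: Oblong steel box to be placed in the oblong frame, either way round: 40 mm along its x, 84 mm along its y, walls 75 mm high, open at the top and full of upright wooden toothpicks that reach 83 mm. Grip it across the 40 mm. Origin at the centre of its underside, z up.
- spice_jar: Look-alike of the salt shaker, to be left where it stands: the same white body of 34 mm diameter, but a closed flat steel lid without holes; 84 mm tall. Origin at the centre of its underside.
- refill_bottle: Look-alike of the sauce bottle, to be left where it stands: the same white body of 51 mm diameter and ribbed grey cap, but flat on top, without a nozzle; 130 mm tall. Origin at the centre of its underside.
- storage_jar: Look-alike of the cheese shaker, to be left where it stands: the same white body of 66 mm diameter, but a closed flat steel lid without holes; 100 mm tall. Origin at the centre of its underside. (Things start upright, about 10 cm or more apart, mixed with two unlisted low things: a dip cup 30 mm high and a stack of lids 20 mm high.)
There are look-alikes about, which are no part of the job. Leave any red look-alike of the toothpick_box alone.

How it is judged:
At the end, for the whole second after the job is handed in: Salt shaker in the small ring, sauce bottle in the middle ring, cheese shaker in the large ring, toothpick box in the oblong frame, each within 12 mm of the pocket centre, on the base, upright, released and at rest; the three closed look-alikes upright and within 30 mm of their places (x of salt_shaker in the frame of caddy between -0.057 and -0.033 m and y of salt_shaker in the frame of caddy between -0.067 and -0.043 m and z of each of salt_shaker, sauce_bottle, cheese_shaker, toothpick_box in the frame of caddy below 0.01 m and angle between each of salt_shaker, sauce_bottle, cheese_shaker, toothpick_box's own z axis and vertical below 0.1 rad and linear speed of each of salt_shaker, sauce_bottle, cheese_shaker, toothpick_box below 0.02 m/s and angular speed of each of salt_shaker, sauce_bottle, cheese_shaker, toothpick_box below 0.2 rad/s and x of sauce_bottle in the frame of caddy between 0.028 and 0.052 m and y of sauce_bottle in the frame of caddy between -0.057 and -0.033 m and x of cheese_shaker in the frame of caddy between 0.028 and 0.052 m and y of cheese_shaker in the frame of caddy between 0.038 and 0.062 m and x of toothpick_box in the frame of caddy between -0.057 and -0.033 m and y of toothpick_box in the frame of caddy between 0.023 and 0.047 m and distance of each of spice_jar, refill_bottle, storage_jar from where it was at the start of the episode below 0.03 m and angle between each of spice_jar, refill_bottle, storage_jar's own z axis and vertical below 0.15 rad); the robot touches nothing.
It fails at once if a closed look-alike is shifted by more than 30 mm (distance of any of spice_jar, refill_bottle, storage_jar from where it was at the start of the episode above 0.03 m).
It fails at once if one of the four is dropped: it moves faster than 0.7 m/s with no finger on it (a free fall of over 25 mm) ((linear speed of salt_shaker above 0.7 m/s and contact force between salt_shaker and the fingers below 0.05 N) or (linear speed of sauce_bottle above 0.7 m/s and contact force between sauce_bottle and the fingers below 0.05 N) or (linear speed of cheese_shaker above 0.7 m/s and contact force between cheese_shaker and the fingers below 0.05 N) or (linear speed of toothpick_box above 0.7 m/s and contact force between toothpick_box and the fingers below 0.05 N)).
It also fails if it takes over 128 s, if anything falls off the work surface, if the arm or the gripper's body presses on something with over 40 N, if the wrist force passes 120 N, or if a joint passes its speed limit or range.

ROBOT

A 6-joint arm with a two-finger parallel gripper is mounted at the origin on the work surface. World frame = base frame: x ahead of the robot, y to its left, z up, the work surface at z = 0. Lengths are in m, angles in rad, forces in N, time in s.
With the tool pointing down it reaches from about 0.35 to 0.85 m from the base axis. Payload 8.1 kg.
Tool frame: the origin (TCP) lies at the very end of the fingers, on their centre line; the grasp point (between the pads) lies 19 mm behind it (robot.pinch_z is the z of the grasp point in the tool frame, in m); z points along the fingers, y is the direction in which the jaws open and shut (so a half turn about z gives the same grasp; the last joint's range is limited). The gripper opens to 93 mm and grips with 3 to 60 N. Pads are 15 mm wide; open, the fingers measure 128 mm over their backs; the gripper's body (75 mm by 188 mm) begins 65 mm behind the grasp point.
Start: joints at [-1.187, 0.13, 1.488, -0, 1.523, -0.085], TCP at [0.271, -0.535, 0.219] pointing down, gripper open.
Joint ranges: [-2.96, 2.96], [-0.89, 2.26], [0.02, 2.5], [-1.34, 4.48], [0, 2.73], [-2.66, 2.66]. Speed limits (rad/s): [2.39, 2.39, 2.79, 3.14, 3.14, 3.14].

INTERFACE

Orientations are given as a rotation vector (axis times angle).
In Python, from plant import robot gives the robot as it stands.
- The arm moves only by the tool drive_tool, never from a script. Its argument "steps" is a list of rows, each an object of numbers: "jaw": the opening, from 0 (shut) to 1 (fully open); "tx", "ty", "tz": the shift along the tool's x, y, z scaled (see below); "turn": the turn about the tool's z scaled (see below). A call has 1 to 12 rows; each row is the pose to reach, as a shift and turn from the pose commanded when the call began, along the tool's axes at that moment, turning the shorter way round; what a row does not reach only later rows make up. The controller multiplies each number of a shift by 0.3 m and each number of a turn by 180 degrees. A row lasts 1/10 s, in which the tool goes at most 50 mm and 8.59 degrees, less where a joint would pass 70% of its speed; a pose out of reach is approached as far as the arm can. A call with a number of a shift or a turn outside -1 to 1 is refused whole. A call with a gripper value outside its range is refused whole. The fingers move at their own pace and stop on an object; "force" is the grip in N (left out, the last holds). Time passes only in rows, so rows that repeat a pose let the fingers close. It gives the time, the measured TCP pose, the force and the opening at its end, in the units of the state.
- robot.read_state(): the state, without advancing time (a new reading comes with each control period).
- robot.read_camera(name): name is "scene" or "top" or "wrist"; returns (picture, depth): 420x560x3 uint8, blue, green, red; 420x560 float32, m along the optical axis (not along the pixel's ray), 0 where there is no reading.
- robot.get_calibration(name): a dict with "fx", "fy", "cx", "cy" (pixels), "eye" and "attitude" of the camera in the world. Camera axes: x right, y down, z forward; pixel columns grow to the right and rows downward; lengths in m; the calibration is good to about 2 mm. A picture is of the moment at which its call begins: read the wrist's pose just before it. get_calibration takes no time and is no camera call; for the wrist camera it gives the pose at the moment of the call.
- robot.close_job(): hands the job in, once; it reports no verdict.
The state is a dict: "t": time; "q": joint angles; "dq": joint speeds; "joint_torque": joint torques, N m; "tool_pos": TCP position; "orientation": TCP orientation; "force": force on the tool from outside, world axes, zero at the start; "wrist_torque": the same for the moment, N m; "opening": finger opening in m.
Only numpy, scipy, OpenCV 4.12 (cv2) and the standard library are available. Lean on these libraries where they do the work, as an engineer would, in place of code of your own. Each camera call takes 0.05 s, during which the arm holds its last target.

## Working session

There is one attempt and no reset: what is moved stays moved. The work goes in short steps, Python scripts to look and compute and a tool call to move; the robot and the scene stay as the last step left them, time stands still between calls to the robot, and variables do not carry over. Pictures are saved under pics/ and viewed, and the job is handed in when it is done.

Besides the shell and the picture viewer there is one more tool, called after "Emit:" as name([rows], argument=value, ...), one row to a line, values as JSON. drive_tool: Moves the arm, as the interface text tells. Its arguments: {"type":"object","properties":{"steps":{"type":"array"},"force":{"type":"number"}},"required":["steps"]}

```bash
ls; mkdir -p pics
python3 - <<'E'
from plant import robot
import cv2,numpy as np
print(robot.read_state(), robot.pinch_z)
for n in("scene","top","wrist"):
    p,d=robot.read_camera(n); cv2.imwrite(f"pics/{n}0.png",p); np.save(f"pics/{n}0.npy",d)
    print(n,robot.get_calibration(n))
E
```

```text
pics
{'t': 0.0, 'q': array([-1.18738447e+00,  1.31177994e-01,  1.48926300e+00,  2.12631036e-06,
        1.52297522e+00, -8.54283777e-02]), 'dq': array([ 0.00090271,  0.00074659, -0.00221474,  0.00108533,  0.00027899,
       -0.00027346]), 'joint_torque': array([ 1.07108826e-03, -5.59840572e+01, -4.91758704e+01,  7.70091196e-02,
        3.50742869e-02, -1.06518846e-04]), 'tool_pos': array([ 0.2709074 , -0.53473427,  0.21758632]), 'orientation': array([-3.05391324e+00, -7.29306887e-01,  4.21661111e-04]), 'force': array([-0.96313607,  0.35057484, -0.19914931]), 'wrist_torque': array([-0.00569085, -0.02083611, -0.02606222]), 'opening': 0.09294111359787063} -0.0188
scene {'fx': 459.65061476622304, 'fy': 459.65061476622304, 'cx': 279.8905375292726, 'cy': 205.20439202577538, 'eye': array([1.37425372, 0.12353197, 0.98303519]), 'attitude': array([-1.70695588, -1.93084668,  0.74464416])}
top {'fx': 396.63012062539747, 'fy': 396.63012062539747, 'cx': 275.367355794329, 'cy': 207.43689396251867, 'eye': array([0.39436983, 0.00323842, 0.89848913]), 'attitude': array([-2.10487573,  2.15331893, -0.17653476])}
wrist {'fx': 327.215598923589, 'fy': 327.215598923589, 'cx': 279.46106768779055, 'cy': 207.70806178706349, 'eye': array([ 0.33571602, -0.50260869,  0.3829444 ]), 'attitude': array([ 2.48138938, -1.52370762, -0.20181045])}
```

View pics/top0.png

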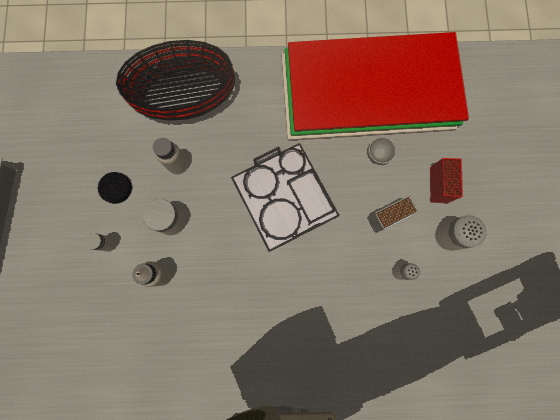

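View pics/scene0.png

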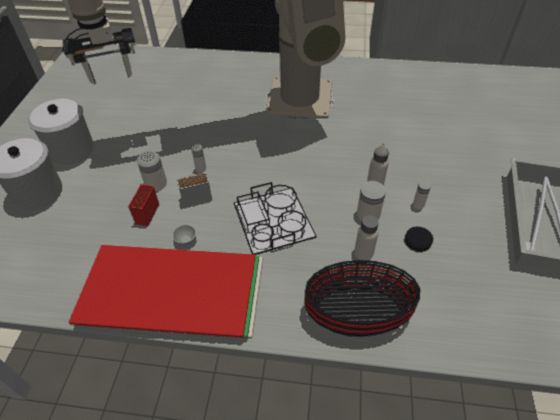

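View pics/wrist0.png

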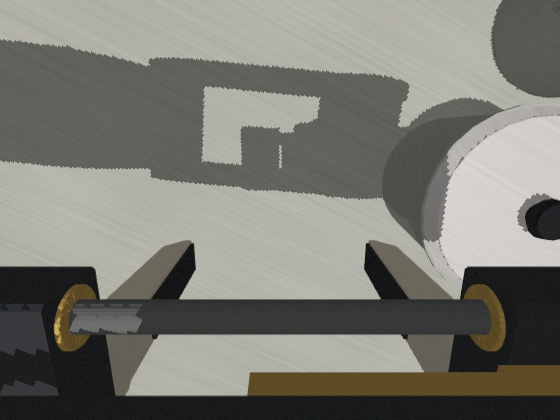

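```bash
cat > h.py <<'E'
import numpy as np,cv2
from scipy.spatial.transform import Rotation as R
def cloud(d,c):
    v,u=np.mgrid[:d.shape[0],:d.shape[1]]
    P=np.stack([(u-c['cx'])/c['fx']*d,(v-c['cy'])/c['fy']*d,d],-1)
    return P@R.from_rotvec(c['attitude']).as_matrix().T+c['eye']
E
python3 - <<'E'
from h import *
from plant import robot
from scipy.ndimage import label
W={}
for n in("top","scene"):
    d=np.load(f"pics/{n}0.npy");c=robot.get_calibration(n);P=cloud(d,c);W[n]=P;np.save(f"pics/{n}P.npy",P)
    z=P[...,2]
    tb=(d>0)&(abs(z)<.01)&(P[...,0]>.2)&(P[...,0]<.9)&(abs(P[...,1])<.5); print(n,"table z med",np.median(z[tb]), z[tb].std())
P=W["top"];z=P[...,2]
L,n=label((z>.022)&(z<.2)&(P[...,0]>.1))
for i in range(1,n+1):
    m=L==i
    if m.sum()<40: continue
    Q=P[m]; zt=np.percentile(Q[:,2],97)
    T=Q[Q[:,2]>zt-.012]
    v,u=np.where(m)
    print("px",int(u.mean()),int(v.mean()),m.sum(),"ztop",zt.round(3),"ctr",T[:,:2].mean(0).round(4),"mid",((T.min(0)+T.max(0))/2)[:2].round(4),"ext",np.ptp(T,axis=0)[:2].round(4))
E
```

```text
top table z med 0.0005714625930521855 0.002024317519587886
scene table z med -9.035953406621999e-05 0.0024115507871930665
px 374 83 16241 ztop 0.043 ctr [ 0.835  -0.2341] mid [ 0.8386 -0.2349] ext [0.2344 0.4067]
px 176 79 6577 ztop 0.102 ctr [0.8419 0.2253] mid [0.8315 0.2198] ext [0.1637 0.252 ]
px 383 147 187 ztop 0.033 ctr [ 0.6772 -0.2436] mid [ 0.6719 -0.2387] ext [0.0616 0.06  ]
px 169 154 778 ztop 0.133 ctr [0.6567 0.2321] mid [0.6571 0.233 ] ext [0.0378 0.0377]
px 286 192 1264 ztop 0.049 ctr [ 0.5763 -0.0193] mid [ 0.5761 -0.0232] ext [0.2057 0.2014]
px 447 179 1166 ztop 0.082 ctr [ 0.5934 -0.3701] mid [ 0.5947 -0.3709] ext [0.0854 0.0452]
px 2 180 280 ztop 0.067 ctr [0.6519 0.6044] mid [0.6506 0.6044] ext [0.0205 0.0053]
px 393 213 873 ztop 0.083 ctr [ 0.5218 -0.2463] mid [ 0.5217 -0.2466] ext [0.0673 0.0916]
px 162 216 1095 ztop 0.103 ctr [0.5232 0.2438] mid [0.5238 0.2449] ext [0.0646 0.0662]
px 462 232 1288 ztop 0.112 ctr [ 0.475  -0.3806] mid [ 0.4762 -0.3824] ext [0.0631 0.0641]
px 98 241 402 ztop 0.087 ctr [0.474  0.3831] mid [0.4742 0.3841] ext [0.033  0.0324]
px 151 273 773 ztop 0.152 ctr [0.4047 0.2617] mid [0.4048 0.2644] ext [0.0204 0.0191]
px 406 271 348 ztop 0.093 ctr [ 0.3983 -0.263 ] mid [ 0.3985 -0.2646] ext [0.032  0.0329]
```

```bash
cat > cad.py <<'E'
from h import *
from scipy.optimize import least_squares
from scipy.spatial import cKDTree
def model(w=.0015):
    pts=[]
    for x,y,di in((40,50,82),(40,-45,67),(-45,-55,50)):
        a=np.linspace(0,2*np.pi,200);r=di/2e3+w
        pts.append(np.c_[x/1e3+r*np.cos(a),y/1e3+r*np.sin(a)])
    s=np.linspace(-1,1,100);hx=.028+w;hy=.05+w
    for k in(-1,1):
        pts.append(np.c_[-.045+hx*s,.035+k*hy+0*s]);pts.append(np.c_[-.045+k*hx+0*s,.035+hy*s])
    return np.vstack(pts)
M=cKDTree(model())
def fit(XY,x0):
    def f(p):
        c,s=np.cos(p[2]),np.sin(p[2]);q=(XY-p[:2])@np.array([[c,-s],[s,c]])
        return M.query(q)[0]
    return min((least_squares(f,[x0[0],x0[1],a],loss='soft_l1',f_scale=.002,diff_step=1e-4,x_scale=[.1,.1,1]) for a in x0[2]),key=lambda r:r.cost),f
E
python3 - <<'E'
from cad import *
for n in("top","scene"):
    P=np.load(f"pics/{n}P.npy");z=P[...,2]
    m=(abs(P[...,0]-.5763)<.14)&(abs(P[...,1]+.02)<.14)&(z>.034)&(z<.043)
    XY=P[m][:,:2];r,f=fit(XY,(.57,-.02,np.arange(0,6.28,.2)))
    print(n,len(XY),r.x.round(4),np.degrees(r.x[2]).round(1),r.cost,np.median(f(r.x)))
P=np.load("pics/topP.npy");z=P[...,2]
for c0 in((.5218,-.2463),):
    m=(np.hypot(P[...,0]-c0[0],P[...,1]-c0[1])<.06)&(z>.065)&(z<.09)
    print("box",cv2.minAreaRect((P[m][:,:2]*1000).astype(np.float32)))
for n in("top","scene"):
  P=np.load(f"pics/{n}P.npy");z=P[...,2]
  for nm,c0,z0,z1,r0 in(("sauce",(.405,.264),.104,.13,.0195),("cheese",(.475,-.381),.076,.1,.0325),("salt",(.398,-.264),.063,.084,.0165),("refill",(.657,.232),.104,.129,.0195),("stor",(.523,.2445),.077,.099,.0325),("spice",(.474,.384),.064,.082,.0165),("box",(.5218,-.2463),.07,.09,0)):
    m=(np.hypot(P[...,0]-c0[0],P[...,1]-c0[1])<.05)&(z>z0)&(z<z1)
    Q=P[m][:,:2]
    if r0==0: print(n,nm,cv2.minAreaRect((Q*1000).astype(np.float32)));continue
    # radial fit on side points (outer)
    r=least_squares(lambda p:np.hypot(*(Q-p).T)-r0,c0,loss='soft_l1',f_scale=.001)
    print(n,nm,m.sum(),r.x.round(4),np.sqrt(np.mean(r.fun**2)).round(4))
E
```

```text
top 1077 [ 0.5804 -0.0164  2.0234] 115.9 0.0019834118812865173 0.0014223922316284373
scene 615 [ 0.5804 -0.0172  2.0253] 116.0 0.0016668102708074465 0.0016251265515393272
box ((521.4920654296875, -246.50189208984375), (39.182884216308594, 84.40455627441406), 24.928537368774414)
top sauce 140 [0.4047 0.2647] 0.0024
top cheese 182 [ 0.4758 -0.3845] 0.0007
top salt 63 [ 0.3985 -0.2656] 0.0005
top refill 110 [0.6586 0.2336] 0.0021
top stor 175 [0.524 0.245] 0.0075
top spice 68 [0.4746 0.3848] 0.0018
top box ((521.5485229492188, -246.62338256835938), (39.182884216308594, 84.1365966796875), 24.928537368774414)
scene sauce 125 [0.4026 0.2637] 0.0021
scene cheese 155 [ 0.4739 -0.3853] 0.0017
scene salt 67 [ 0.3961 -0.2665] 0.0017
scene refill 157 [0.656  0.2324] 0.0041
scene stor 260 [0.5222 0.2442] 0.0095
scene spice 73 [0.4725 0.3844] 0.0033
scene box ((521.1070556640625, -247.833740234375), (44.20410919189453, 83.60933685302734), 24.48203468322754)
```

```bash
cat > go.py <<'E'
# usage: go.py x y z tooly_angle_deg  -> tx ty tz turn
import sys
from h import *
from plant import robot
def show(x,y,z,ya):
    s=robot.read_state();Rm=R.from_rotvec(s['orientation']).as_matrix()
    d=Rm.T@(np.array([x,y,z])-s['tool_pos'])/.3
    cur=np.degrees(np.arctan2(Rm[1,1],Rm[0,1]));
    t=-(ya-cur); t=(t+180)%360-180
    print("tx,ty,tz",d.round(3),"turn",round(t/180,4),"| cur yang",cur.round(1),"tilt z",Rm[:,2].round(4),"q6",s['q'][5].round(2),"t",s['t'])
if __name__=="__main__": show(*map(float,sys.argv[1:]))
E
python3 - <<'E'
import numpy as np
P=np.load("pics/sceneP.npy");z=P[...,2]
m=(z>.1)&(z<.4)&(P[...,1]<-.42)&(P[...,0]>.1)&(np.arange(560)[None]<110)&(np.arange(420)[:,None]>90)
Q=P[m];print(len(Q),Q.min(0),Q.max(0))
for lo in np.arange(.1,.9,.1):
    k=(Q[:,0]>lo)&(Q[:,0]<lo+.1)
    if k.any(): print(lo.round(1),Q[k].min(0).round(3),Q[k].max(0).round(3))
c=np.array([.5804,-.0168]);a=np.radians(116);ex=np.array([np.cos(a),np.sin(a)]);ey=np.array([-np.sin(a),np.cos(a)])
for n,x,y in(("L",40,50),("M",40,-45),("S",-45,-55),("O",-45,35)):print(n,(c+ex*x/1e3+ey*y/1e3).round(4))
E
python3 go.py .5215 -.2466 .2 24.9
```

```text
3934 [ 0.28421038 -0.78306579  0.10000652] [ 0.63227177 -0.62100324  0.17725128]
0.2 [ 0.284 -0.718  0.139] [ 0.3   -0.658  0.153]
0.3 [ 0.3   -0.781  0.1  ] [ 0.4   -0.621  0.174]
0.4 [ 0.4   -0.766  0.1  ] [ 0.5   -0.627  0.158]
0.5 [ 0.5   -0.783  0.1  ] [ 0.6   -0.64   0.177]
0.6 [ 0.6   -0.746  0.1  ] [ 0.632 -0.657  0.155]
L [ 0.5179 -0.0028]
M [0.6033 0.0389]
S [ 0.6496 -0.0331]
O [ 0.5687 -0.0726]
tx,ty,tz [ 1.179 -0.48   0.06 ] turn -0.4891 | cur yang -63.1 tilt z [-5.0e-04  1.3e-03 -1.0e+00] q6 -0.09 t 0.15
```

Emit:
drive_tool([
  {"tx": 0.6, "ty": -0.24, "tz": 0, "turn": -0.489, "jaw": 0.8},
  {"tx": 0.6, "ty": -0.24, "tz": 0, "turn": -0.489, "jaw": 0.8},
  {"tx": 0.6, "ty": -0.24, "tz": 0, "turn": -0.489, "jaw": 0.8},
  {"tx": 0.6, "ty": -0.24, "tz": 0, "turn": -0.489, "jaw": 0.8},
  {"tx": 0.6, "ty": -0.24, "tz": 0, "turn": -0.489, "jaw": 0.8},
  {"tx": 0.6, "ty": -0.24, "tz": 0, "turn": -0.489, "jaw": 0.8},
  {"tx": 0.6, "ty": -0.24, "tz": 0, "turn": -0.489, "jaw": 0.8},
  {"tx": 0.6, "ty": -0.24, "tz": 0, "turn": -0.489, "jaw": 0.8},
  {"tx": 0.6, "ty": -0.24, "tz": 0, "turn": -0.489, "jaw": 0.8},
  {"tx": 0.6, "ty": -0.24, "tz": 0, "turn": -0.489, "jaw": 0.8},
  {"tx": 0.6, "ty": -0.24, "tz": 0, "turn": -0.489, "jaw": 0.8},
  {"tx": 0.6, "ty": -0.24, "tz": 0, "turn": -0.489, "jaw": 0.8},
])

```text
t: 1.35
tool_pos: [0.399, -0.3895, 0.2183]
orientation: [-1.69, -2.648, -0.0]
force: [-0.0, 0.2, 1.2]
opening: 0.0746
```

```bash
python3 go.py .5215 -.2466 .2 24.9
```

```text
tx,ty,tz [0.26  0.571 0.061] turn 0.0 | cur yang 24.9 tilt z [-4.e-04  5.e-04 -1.e+00] q6 -1.3 t 1.35
```

Emit:
drive_tool([
  {"tx": 0.26, "ty": 0.571, "tz": 0.06},
  {"tx": 0.26, "ty": 0.571, "tz": 0.06},
  {"tx": 0.26, "ty": 0.571, "tz": 0.06},
  {"tx": 0.26, "ty": 0.571, "tz": 0.06},
  {"tx": 0.26, "ty": 0.571, "tz": 0.06},
  {"tx": 0.26, "ty": 0.571, "tz": 0.06},
  {"tx": 0.26, "ty": 0.571, "tz": 0.06},
])

```text
schema error: expected keys jaw, tx, ty, tz, turn
```

```bash
python3 go.py .5215 -.2466 .039 24.9
python3 - <<'E'
from h import *
from plant import robot
c=robot.get_calibration("wrist");p,d=robot.read_camera("wrist");cv2.imwrite("pics/w1.png",p)
P=cloud(d,c);z=P[...,2]
m=(d>0)&(np.hypot(P[...,0]-.5215,P[...,1]+.2466)<.06)&(z>.07)&(z<.095)
print(m.sum(),cv2.minAreaRect((P[m][:,:2]*1000).astype(np.float32)))
E
```

```text
tx,ty,tz [0.26  0.571 0.598] turn 0.0 | cur yang 24.9 tilt z [-4.e-04  5.e-04 -1.e+00] q6 -1.3 t 1.35
2666 ((520.4354858398438, -247.73239135742188), (41.45979309082031, 83.66976165771484), 25.025487899780273)
```

View pics/w1.png

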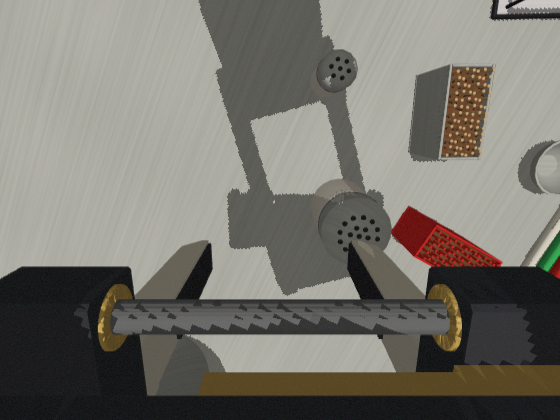

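Emit:
drive_tool([
  {"tx": 0.26, "ty": 0.571, "tz": 0.06, "turn": 0, "jaw": 0.8},
  {"tx": 0.26, "ty": 0.571, "tz": 0.06, "turn": 0, "jaw": 0.8},
  {"tx": 0.26, "ty": 0.571, "tz": 0.06, "turn": 0, "jaw": 0.8},
  {"tx": 0.26, "ty": 0.571, "tz": 0.06, "turn": 0, "jaw": 0.8},
  {"tx": 0.26, "ty": 0.571, "tz": 0.06, "turn": 0, "jaw": 0.8},
  {"tx": 0.26, "ty": 0.571, "tz": 0.06, "turn": 0, "jaw": 0.8},
  {"tx": 0.26, "ty": 0.571, "tz": 0.06, "turn": 0, "jaw": 0.8},
])

```text
t: 2.1
tool_pos: [0.5213, -0.2476, 0.2007]
orientation: [-1.692, -2.647, 0.001]
force: [0.3, -0.5, 0.2]
opening: 0.0744
```

```bash
python3 go.py .521 -.2468 .039 24.9
```

```text
tx,ty,tz [0.003 0.    0.539] turn -0.0005 | cur yang 24.8 tilt z [-3.e-04 -3.e-04 -1.e+00] q6 -0.97 t 2.1
```

Emit:
drive_tool([
  {"tx": 0.003, "ty": 0, "tz": 0.2, "turn": 0, "jaw": 0.8},
  {"tx": 0.003, "ty": 0, "tz": 0.35, "turn": 0, "jaw": 0.8},
  {"tx": 0.003, "ty": 0, "tz": 0.45, "turn": 0, "jaw": 0.8},
  {"tx": 0.003, "ty": 0, "tz": 0.54, "turn": 0, "jaw": 0.8},
  {"tx": 0.003, "ty": 0, "tz": 0.54, "turn": 0, "jaw": 0.8},
  {"tx": 0.003, "ty": 0, "tz": 0.54, "turn": 0, "jaw": 0.3},
  {"tx": 0.003, "ty": 0, "tz": 0.54, "turn": 0, "jaw": 0.3},
  {"tx": 0.003, "ty": 0, "tz": 0.54, "turn": 0, "jaw": 0.3},
  {"tx": 0.003, "ty": 0, "tz": 0.54, "turn": 0, "jaw": 0.3},
  {"tx": 0.003, "ty": 0, "tz": 0.54, "turn": 0, "jaw": 0.3},
], force=30)

```text
t: 3.1
tool_pos: [0.5216, -0.2468, 0.0399]
orientation: [1.69, 2.647, -0.002]
force: [-3.5, -3.0, 4.8]
opening: 0.0402
```

```bash
python3 go.py .5687 -.0726 .13 -64
```

```text
tx,ty,tz [ 0.46   0.387 -0.301] turn 0.4939 | cur yang 24.9 tilt z [ 6.0e-04 -1.5e-03 -1.0e+00] q6 -0.96 t 3.1
```

Emit:
drive_tool([
  {"tx": 0, "ty": 0, "tz": -0.1, "turn": 0, "jaw": 0.3},
  {"tx": 0, "ty": 0, "tz": -0.2, "turn": 0, "jaw": 0.3},
  {"tx": 0, "ty": 0, "tz": -0.33, "turn": 0, "jaw": 0.3},
  {"tx": 0.1, "ty": 0.08, "tz": -0.33, "turn": 0.1, "jaw": 0.3},
  {"tx": 0.2, "ty": 0.16, "tz": -0.33, "turn": 0.2, "jaw": 0.3},
  {"tx": 0.28, "ty": 0.23, "tz": -0.33, "turn": 0.3, "jaw": 0.3},
  {"tx": 0.36, "ty": 0.3, "tz": -0.33, "turn": 0.4, "jaw": 0.3},
  {"tx": 0.43, "ty": 0.36, "tz": -0.33, "turn": 0.494, "jaw": 0.3},
  {"tx": 0.46, "ty": 0.387, "tz": -0.33, "turn": 0.494, "jaw": 0.3},
  {"tx": 0.46, "ty": 0.387, "tz": -0.33, "turn": 0.494, "jaw": 0.3},
  {"tx": 0.46, "ty": 0.387, "tz": -0.33, "turn": 0.494, "jaw": 0.3},
  {"tx": 0.46, "ty": 0.387, "tz": -0.33, "turn": 0.494, "jaw": 0.3},
])

```text
t: 4.3
tool_pos: [0.5683, -0.0714, 0.1371]
orientation: [-2.977, -1.002, 0.001]
force: [-0.2, 0.4, -2.5]
opening: 0.0402
```

```bash
python3 - <<'E'
from h import *
from plant import robot
for n in("wrist","top"):
    c=robot.get_calibration(n);p,d=robot.read_camera(n);cv2.imwrite(f"pics/{n}2.png",p)
    P=cloud(d,c);z=P[...,2]
    if n=="wrist":
        from cad import fit
        m=(d>0)&(abs(P[...,0]-.5804)<.13)&(abs(P[...,1]+.017)<.13)&(z>.034)&(z<.043)
        XY=P[m][:,:2];r,f=fit(XY,(.58,-.017,[2.024]));print(len(XY),r.x,np.median(f(r.x)))
E
python3 go.py .5687 -.0726 .13 -64
```

```text
6924 [ 0.58043276 -0.01712013  2.02616404] 0.0014137123128061218
tx,ty,tz [-0.001  0.003  0.024] turn 0.0633 | cur yang -52.6 tilt z [-8.e-04  3.e-04 -1.e+00] q6 0.7 t 4.4
```

View pics/top2.png

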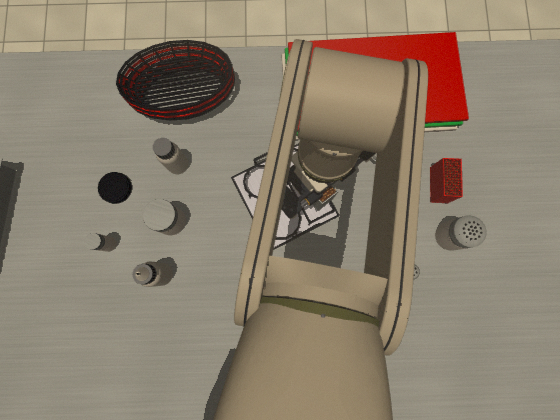

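View pics/wrist2.png

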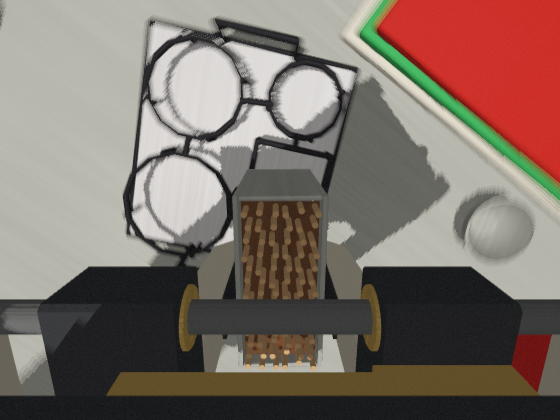

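Emit:
drive_tool([
  {"tx": -0.001, "ty": 0.003, "tz": 0.02, "turn": 0.063, "jaw": 0.3},
  {"tx": -0.001, "ty": 0.003, "tz": 0.02, "turn": 0.063, "jaw": 0.3},
  {"tx": -0.001, "ty": 0.003, "tz": 0.02, "turn": 0.063, "jaw": 0.3},
  {"tx": -0.001, "ty": 0.003, "tz": 0.02, "turn": 0.063, "jaw": 0.3},
])

```text
t: 4.8
tool_pos: [0.5688, -0.0728, 0.1315]
orientation: [-3.058, -0.719, 0.0]
force: [-0.1, -0.1, -2.5]
opening: 0.0399
```

```bash
python3 go.py .5687 -.0728 .0455 -64
```

```text
tx,ty,tz [-0.    -0.     0.287] turn 0.0025 | cur yang -63.6 tilt z [-2.e-04  1.e-04 -1.e+00] q6 0.89 t 4.8
```

Emit:
drive_tool([
  {"tx": 0, "ty": 0, "tz": 0.08, "turn": 0.002, "jaw": 0.3},
  {"tx": 0, "ty": 0, "tz": 0.16, "turn": 0.002, "jaw": 0.3},
  {"tx": 0, "ty": 0, "tz": 0.22, "turn": 0.002, "jaw": 0.3},
  {"tx": 0, "ty": 0, "tz": 0.26, "turn": 0.002, "jaw": 0.3},
  {"tx": 0, "ty": 0, "tz": 0.275, "turn": 0.002, "jaw": 0.3},
  {"tx": 0, "ty": 0, "tz": 0.285, "turn": 0.002, "jaw": 0.3},
  {"tx": 0, "ty": 0, "tz": 0.287, "turn": 0.002, "jaw": 0.3},
  {"tx": 0, "ty": 0, "tz": 0.287, "turn": 0.002, "jaw": 0.3},
])

```text
t: 5.6
tool_pos: [0.5696, -0.0731, 0.0465]
orientation: [3.061, 0.702, 0.002]
force: [-0.0, -0.1, -3.7]
opening: 0.0399
```

Emit:
drive_tool([
  {"tx": 0, "ty": 0, "tz": 0.004, "turn": 0, "jaw": 0.3},
  {"tx": 0, "ty": 0, "tz": 0.006, "turn": 0, "jaw": 0.3},
  {"tx": 0, "ty": 0, "tz": 0.006, "turn": 0, "jaw": 0.3},
])

```text
t: 5.9
tool_pos: [0.5698, -0.073, 0.0448]
orientation: [3.061, 0.702, 0.003]
force: [-0.8, 0.7, 3.2]
opening: 0.0402
```

Contact with the base. Release and rise.

Emit:
drive_tool([
  {"tx": 0, "ty": 0, "tz": 0.006, "turn": 0, "jaw": 0.6},
  {"tx": 0, "ty": 0, "tz": 0.006, "turn": 0, "jaw": 0.6},
  {"tx": 0, "ty": 0, "tz": 0.006, "turn": 0, "jaw": 0.6},
  {"tx": 0, "ty": 0, "tz": -0.05, "turn": 0, "jaw": 0.6},
  {"tx": 0, "ty": 0, "tz": -0.2, "turn": 0, "jaw": 0.6},
  {"tx": 0, "ty": 0, "tz": -0.35, "turn": 0, "jaw": 0.6},
  {"tx": 0, "ty": 0, "tz": -0.5, "turn": 0, "jaw": 1},
  {"tx": 0, "ty": 0, "tz": -0.5, "turn": 0, "jaw": 1},
])

```text
t: 6.7
tool_pos: [0.5731, -0.0739, 0.2022]
orientation: [3.057, 0.701, 0.018]
force: [0.9, 0.2, 1.3]
opening: 0.0675
```

```bash
python3 go.py .4752 -.3845 .19 26
```

```text
tx,ty,tz [-0.745  0.789  0.04 ] turn -0.501 | cur yang -64.2 tilt z [ 0.0125 -0.0028 -0.9999] q6 0.9 t 6.7
```

Emit:
drive_tool([
  {"tx": -0.745, "ty": 0.789, "tz": 0.03, "turn": -0.5, "jaw": 1},
  {"tx": -0.745, "ty": 0.789, "tz": 0.03, "turn": -0.5, "jaw": 1},
  {"tx": -0.745, "ty": 0.789, "tz": 0.03, "turn": -0.5, "jaw": 1},
  {"tx": -0.745, "ty": 0.789, "tz": 0.03, "turn": -0.5, "jaw": 1},
  {"tx": -0.745, "ty": 0.789, "tz": 0.03, "turn": -0.5, "jaw": 1},
  {"tx": -0.745, "ty": 0.789, "tz": 0.03, "turn": -0.5, "jaw": 1},
  {"tx": -0.745, "ty": 0.789, "tz": 0.03, "turn": -0.5, "jaw": 1},
  {"tx": -0.745, "ty": 0.789, "tz": 0.03, "turn": -0.5, "jaw": 1},
  {"tx": -0.745, "ty": 0.789, "tz": 0.03, "turn": -0.5, "jaw": 1},
  {"tx": -0.745, "ty": 0.789, "tz": 0.03, "turn": -0.5, "jaw": 1},
  {"tx": -0.745, "ty": 0.789, "tz": 0.03, "turn": -0.5, "jaw": 1},
  {"tx": -0.745, "ty": 0.789, "tz": 0.03, "turn": -0.5, "jaw": 1},
])

```text
t: 7.9
tool_pos: [0.4706, -0.3833, 0.184]
orientation: [-1.666, -2.663, -0.0]
force: [0.5, -0.5, -0.2]
opening: 0.0927
```

```bash
python3 - <<'E'
from h import *
from plant import robot
c=robot.get_calibration("top");p,d=robot.read_camera("top");cv2.imwrite("pics/top3.png",p)
P=cloud(d,c);z=P[...,2]
m=(d>0)&(np.hypot(P[...,0]-.5687,P[...,1]+.0728)<.07)&(z>.065)&(z<.12)
print(m.sum(),cv2.minAreaRect((P[m][:,:2]*1000).astype(np.float32)),np.percentile(z[m],97))
E
python3 go.py .4752 -.3845 .19 26
```

```text
789 ((571.0746459960938, -71.6852035522461), (83.9157485961914, 40.394615173339844), 25.520034790039062) 0.08808351917619978
tx,ty,tz [-0.01   0.012 -0.02 ] turn -0.0019 | cur yang 25.7 tilt z [-5.e-04  4.e-04 -1.e+00] q6 -1.22 t 7.95
```

View pics/top3.png

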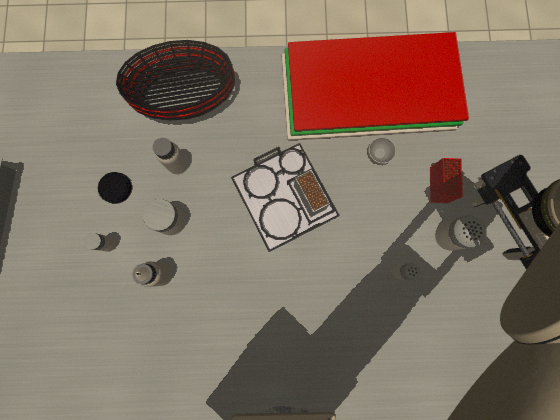

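Emit:
drive_tool([
  {"tx": -0.01, "ty": 0.012, "tz": 0.06, "turn": -0.002, "jaw": 1},
  {"tx": -0.01, "ty": 0.012, "tz": 0.18, "turn": -0.002, "jaw": 1},
  {"tx": -0.01, "ty": 0.012, "tz": 0.3, "turn": -0.002, "jaw": 1},
  {"tx": -0.01, "ty": 0.012, "tz": 0.38, "turn": -0.002, "jaw": 1},
  {"tx": -0.01, "ty": 0.012, "tz": 0.38, "turn": -0.002, "jaw": 1},
  {"tx": -0.01, "ty": 0.012, "tz": 0.38, "turn": -0.002, "jaw": 0.6},
  {"tx": -0.01, "ty": 0.012, "tz": 0.38, "turn": -0.002, "jaw": 0.6},
  {"tx": -0.01, "ty": 0.012, "tz": 0.38, "turn": -0.002, "jaw": 0.6},
  {"tx": -0.01, "ty": 0.012, "tz": 0.38, "turn": -0.002, "jaw": 0.6},
  {"tx": -0.01, "ty": 0.012, "tz": 0.38, "turn": -0.002, "jaw": 0.6},
], force=35)

```text
t: 8.95
tool_pos: [0.476, -0.3856, 0.0725]
orientation: [1.66, 2.665, -0.002]
force: [-2.1, -1.7, 6.4]
opening: 0.0647
```

```bash
python3 go.py .5179 -.003 .2 26
```

```text
tx,ty,tz [ 1.082  0.688 -0.428] turn 0.0009 | cur yang 26.2 tilt z [ 0.0016 -0.0023 -1.    ] q6 -1.22 t 8.95
```

Emit:
drive_tool([
  {"tx": 0, "ty": 0, "tz": -0.1, "turn": 0, "jaw": 0.6},
  {"tx": 0, "ty": 0, "tz": -0.22, "turn": 0, "jaw": 0.6},
  {"tx": 0, "ty": 0, "tz": -0.36, "turn": 0, "jaw": 0.6},
  {"tx": 0.1, "ty": 0.06, "tz": -0.43, "turn": 0, "jaw": 0.6},
  {"tx": 0.2, "ty": 0.13, "tz": -0.43, "turn": 0, "jaw": 0.6},
  {"tx": 0.32, "ty": 0.2, "tz": -0.43, "turn": 0, "jaw": 0.6},
  {"tx": 0.45, "ty": 0.28, "tz": -0.43, "turn": 0, "jaw": 0.6},
  {"tx": 0.58, "ty": 0.36, "tz": -0.43, "turn": 0, "jaw": 0.6},
  {"tx": 0.7, "ty": 0.45, "tz": -0.43, "turn": 0, "jaw": 0.6},
  {"tx": 0.82, "ty": 0.52, "tz": -0.43, "turn": 0, "jaw": 0.6},
  {"tx": 0.92, "ty": 0.58, "tz": -0.43, "turn": 0, "jaw": 0.6},
  {"tx": 0.92, "ty": 0.58, "tz": -0.43, "turn": 0, "jaw": 0.6},
])

```text
t: 10.15
tool_pos: [0.5095, -0.0557, 0.1994]
orientation: [-1.654, -2.669, -0.002]
force: [0.4, -0.8, -3.2]
opening: 0.0646
```

```bash
python3 go.py .5179 -.003 .2 26;python3 - <<'E'
from h import *
from plant import robot
from scipy.optimize import least_squares
for n in("scene","wrist"):
    c=robot.get_calibration(n);p,d=robot.read_camera(n);cv2.imwrite(f"pics/{n}4.png",p)
    P=cloud(d,c)
    s=robot.read_state();Rm=R.from_rotvec(s['orientation']).as_matrix()
    T=(P-s['tool_pos'])@Rm
    # body below fingertips: tool z 0.008..0.06, r 33mm
    m=(d>0)&(T[...,2]>.008)&(T[...,2]<.06)&(np.hypot(T[...,0],T[...,1])<.045)
    Q=T[m][:,:2]
    if len(Q)>20:
        r=least_squares(lambda p:np.hypot(*(Q-p).T)-.033,[0,0],loss='soft_l1',f_scale=.001);print(n,len(Q),"body centre in tool xy",r.x.round(4))
E
```

```text
tx,ty,tz [ 0.145  0.103 -0.002] turn 0.0024 | cur yang 26.4 tilt z [-6.0e-04  2.1e-03 -1.0e+00] q6 -0.67 t 10.15
scene 361 body centre in tool xy [ 0.0031 -0.0005]
wrist 1212 body centre in tool xy [0.0024 0.0005]
```

View pics/wrist4.png

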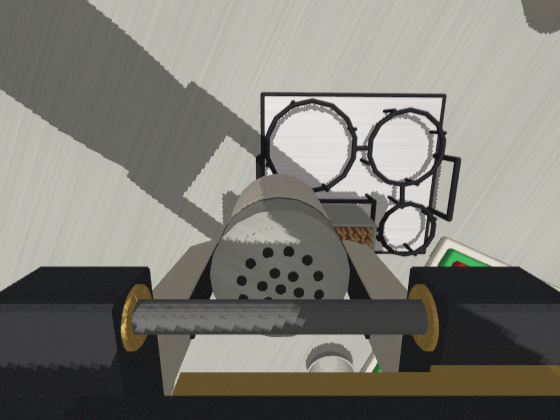

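View pics/scene4.png

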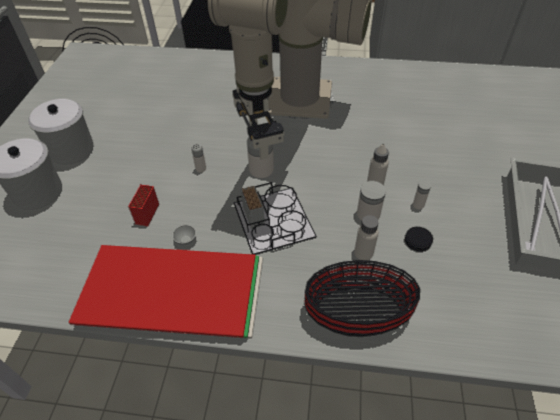

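Emit:
drive_tool([
  {"tx": 0.137, "ty": 0.103, "tz": 0, "turn": 0.002, "jaw": 0.6},
  {"tx": 0.137, "ty": 0.103, "tz": 0, "turn": 0.002, "jaw": 0.6},
  {"tx": 0.137, "ty": 0.103, "tz": 0, "turn": 0.002, "jaw": 0.6},
  {"tx": 0.137, "ty": 0.103, "tz": 0.05, "turn": 0.002, "jaw": 0.6},
  {"tx": 0.137, "ty": 0.103, "tz": 0.14, "turn": 0.002, "jaw": 0.6},
  {"tx": 0.137, "ty": 0.103, "tz": 0.22, "turn": 0.002, "jaw": 0.6},
  {"tx": 0.137, "ty": 0.103, "tz": 0.26, "turn": 0.002, "jaw": 0.6},
  {"tx": 0.137, "ty": 0.103, "tz": 0.26, "turn": 0.002, "jaw": 0.6},
  {"tx": 0.137, "ty": 0.103, "tz": 0.26, "turn": 0.002, "jaw": 0.6},
])

```text
t: 11.15
tool_pos: [0.5195, -0.0102, 0.122]
orientation: [1.67, 2.661, -0.0]
force: [-0.3, 0.5, -3.1]
opening: 0.0645
```

```bash
python3 go.py .5169 -.0053 .0775 26
```

```text
tx,ty,tz [ 0.018 -0.001  0.148] turn -0.0012 | cur yang 25.8 tilt z [ 0.e+00 -1.e-04 -1.e+00] q6 -0.57 t 11.15
```

Emit:
drive_tool([
  {"tx": 0.016, "ty": 0.006, "tz": 0, "turn": 0, "jaw": 0.6},
  {"tx": 0.016, "ty": 0.006, "tz": 0.04, "turn": 0, "jaw": 0.6},
  {"tx": 0.016, "ty": 0.006, "tz": 0.08, "turn": 0, "jaw": 0.6},
  {"tx": 0.016, "ty": 0.006, "tz": 0.11, "turn": 0, "jaw": 0.6},
  {"tx": 0.016, "ty": 0.006, "tz": 0.13, "turn": 0, "jaw": 0.6},
  {"tx": 0.016, "ty": 0.006, "tz": 0.14, "turn": 0, "jaw": 0.6},
  {"tx": 0.016, "ty": 0.006, "tz": 0.145, "turn": 0, "jaw": 0.6},
  {"tx": 0.016, "ty": 0.006, "tz": 0.145, "turn": 0, "jaw": 0.6},
])

```text
t: 11.95
tool_pos: [0.519, -0.0044, 0.0782]
orientation: [-1.669, -2.662, 0.0]
force: [-0.1, 0.5, -4.2]
opening: 0.0643
```

Emit:
drive_tool([
  {"tx": 0, "ty": 0, "tz": 0.004, "turn": 0, "jaw": 0.6},
  {"tx": 0, "ty": 0, "tz": 0.005, "turn": 0, "jaw": 0.6},
  {"tx": 0, "ty": 0, "tz": 0.005, "turn": 0, "jaw": 0.6},
])

```text
t: 12.25
tool_pos: [0.5194, -0.0045, 0.0775]
orientation: [1.668, 2.661, 0.001]
force: [-1.0, 0.6, 1.5]
opening: 0.0643
```

Emit:
drive_tool([
  {"tx": 0, "ty": 0, "tz": 0.004, "turn": 0, "jaw": 0.9},
  {"tx": 0, "ty": 0, "tz": 0.004, "turn": 0, "jaw": 0.9},
  {"tx": 0, "ty": 0, "tz": 0.004, "turn": 0, "jaw": 0.9},
  {"tx": 0, "ty": 0, "tz": -0.03, "turn": 0, "jaw": 0.9},
  {"tx": 0, "ty": 0, "tz": -0.15, "turn": 0, "jaw": 0.9},
  {"tx": 0, "ty": 0, "tz": -0.3, "turn": 0, "jaw": 0.9},
  {"tx": 0, "ty": 0, "tz": -0.4, "turn": 0, "jaw": 0.9},
  {"tx": 0, "ty": 0, "tz": -0.4, "turn": 0, "jaw": 0.7},
  {"tx": 0, "ty": 0, "tz": -0.4, "turn": 0, "jaw": 0.7},
])

```text
t: 13.15
tool_pos: [0.5197, -0.0045, 0.1983]
orientation: [1.667, 2.66, 0.002]
force: [-0.2, -0.3, -0.5]
opening: 0.0722
```

```bash
python3 go.py .3978 -.2652 .17 -64
```

```text
tx,ty,tz [-0.605 -0.745  0.093] turn 0.4991 | cur yang 25.8 tilt z [ 2.9e-03 -3.0e-04 -1.0e+00] q6 -0.56 t 13.15
```

Emit:
drive_tool([
  {"tx": -0.605, "ty": -0.745, "tz": 0.09, "turn": 0.5, "jaw": 0.7},
  {"tx": -0.605, "ty": -0.745, "tz": 0.09, "turn": 0.5, "jaw": 0.7},
  {"tx": -0.605, "ty": -0.745, "tz": 0.09, "turn": 0.5, "jaw": 0.7},
  {"tx": -0.605, "ty": -0.745, "tz": 0.09, "turn": 0.5, "jaw": 0.7},
  {"tx": -0.605, "ty": -0.745, "tz": 0.09, "turn": 0.5, "jaw": 0.7},
  {"tx": -0.605, "ty": -0.745, "tz": 0.09, "turn": 0.5, "jaw": 0.7},
  {"tx": -0.605, "ty": -0.745, "tz": 0.09, "turn": 0.5, "jaw": 0.7},
  {"tx": -0.605, "ty": -0.745, "tz": 0.09, "turn": 0.5, "jaw": 0.7},
  {"tx": -0.605, "ty": -0.745, "tz": 0.09, "turn": 0.5, "jaw": 0.7},
  {"tx": -0.605, "ty": -0.745, "tz": 0.09, "turn": 0.5, "jaw": 0.7},
  {"tx": -0.605, "ty": -0.745, "tz": 0.09, "turn": 0.5, "jaw": 0.7},
  {"tx": -0.605, "ty": -0.745, "tz": 0.09, "turn": 0.5, "jaw": 0.7},
])

```text
t: 14.35
tool_pos: [0.3959, -0.2645, 0.1681]
orientation: [-3.06, -0.7, 0.003]
force: [-1.0, -1.2, 0.4]
opening: 0.065
```

```bash
python3 go.py .3978 -.2652 .055 -64
python3 - <<'E'
from h import *
from plant import robot
from scipy.optimize import least_squares
for n in("top","scene"):
    c=robot.get_calibration(n);p,d=robot.read_camera(n);cv2.imwrite(f"pics/{n}5.png",p)
    P=cloud(d,c);z=P[...,2]
    m=(d>0)&(np.hypot(P[...,0]-.518,P[...,1]+.003)<.045)&(z>.075)&(z<.13)
    Q=P[m]
    if m.sum()>30:
        S=Q[(Q[:,2]<.104)][:,:2]
        r=least_squares(lambda p:np.hypot(*(S-p).T)-.0325,[.518,-.003],loss='soft_l1',f_scale=.001) if len(S)>10 else None
        t=Q[Q[:,2]>.105];print(n,m.sum(),np.percentile(Q[:,2],97),"dome mid",(t.min(0)+t.max(0))/2, r.x if r else 0)
E
```

```text
tx,ty,tz [0.005 0.006 0.377] turn -0.0013 | cur yang -64.2 tilt z [-0.0022  0.0018 -1.    ] q6 0.42 t 14.35
top 838 0.11800028365293161 dome mid [ 0.51908813 -0.0036235   0.11234712] [ 0.5195324  -0.00275016]
scene 505 0.1174086836797983 dome mid [ 0.52134796 -0.0030285   0.11205555] [ 0.51702758 -0.00394875]
```

View pics/top5.png

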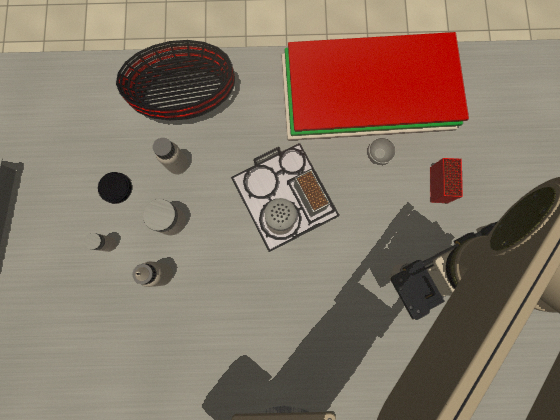

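Emit:
drive_tool([
  {"tx": 0.004, "ty": 0.005, "tz": 0, "turn": 0, "jaw": 0.7},
  {"tx": 0.004, "ty": 0.005, "tz": 0.12, "turn": 0, "jaw": 0.7},
  {"tx": 0.004, "ty": 0.005, "tz": 0.24, "turn": 0, "jaw": 0.7},
  {"tx": 0.004, "ty": 0.005, "tz": 0.34, "turn": 0, "jaw": 0.7},
  {"tx": 0.004, "ty": 0.005, "tz": 0.375, "turn": 0, "jaw": 0.7},
  {"tx": 0.004, "ty": 0.005, "tz": 0.375, "turn": 0, "jaw": 0.7},
  {"tx": 0.004, "ty": 0.005, "tz": 0.375, "turn": 0, "jaw": 0.2},
  {"tx": 0.004, "ty": 0.005, "tz": 0.375, "turn": 0, "jaw": 0.2},
  {"tx": 0.004, "ty": 0.005, "tz": 0.375, "turn": 0, "jaw": 0.2},
  {"tx": 0.004, "ty": 0.005, "tz": 0.375, "turn": 0, "jaw": 0.2},
  {"tx": 0.004, "ty": 0.005, "tz": 0.375, "turn": 0, "jaw": 0.2},
  {"tx": 0.004, "ty": 0.005, "tz": 0.375, "turn": 0, "jaw": 0.2},
], force=25)

```text
t: 15.65
tool_pos: [0.399, -0.2662, 0.058]
orientation: [3.061, 0.702, 0.001]
force: [-0.9, 1.2, 6.2]
opening: 0.0325
```

```bash
python3 go.py .6496 -.0333 .2 -64
```

```text
tx,ty,tz [ 1.091 -0.334 -0.473] turn -0.0009 | cur yang -64.2 tilt z [ 9.e-04 -6.e-04 -1.e+00] q6 0.42 t 15.65
```

Emit:
drive_tool([
  {"tx": 0, "ty": 0, "tz": -0.1, "turn": 0, "jaw": 0.2},
  {"tx": 0, "ty": 0, "tz": -0.24, "turn": 0, "jaw": 0.2},
  {"tx": 0, "ty": 0, "tz": -0.4, "turn": 0, "jaw": 0.2},
  {"tx": 0.1, "ty": -0.03, "tz": -0.473, "turn": 0, "jaw": 0.2},
  {"tx": 0.22, "ty": -0.07, "tz": -0.473, "turn": 0, "jaw": 0.2},
  {"tx": 0.36, "ty": -0.11, "tz": -0.473, "turn": 0, "jaw": 0.2},
  {"tx": 0.5, "ty": -0.15, "tz": -0.473, "turn": 0, "jaw": 0.2},
  {"tx": 0.64, "ty": -0.2, "tz": -0.473, "turn": 0, "jaw": 0.2},
  {"tx": 0.78, "ty": -0.24, "tz": -0.473, "turn": 0, "jaw": 0.2},
  {"tx": 0.9, "ty": -0.28, "tz": -0.473, "turn": 0, "jaw": 0.2},
  {"tx": 0.95, "ty": -0.29, "tz": -0.473, "turn": 0, "jaw": 0.2},
  {"tx": 0.95, "ty": -0.29, "tz": -0.473, "turn": 0, "jaw": 0.2},
])

```text
t: 16.85
tool_pos: [0.6179, -0.0616, 0.198]
orientation: [-3.06, -0.706, 0.002]
force: [-0.2, 0.9, -1.7]
opening: 0.0327
```

```bash
python3 - <<'E'
from h import *
from plant import robot
from scipy.optimize import least_squares
for n in("wrist","scene"):
    s=robot.read_state();c=robot.get_calibration(n);p,d=robot.read_camera(n);cv2.imwrite(f"pics/{n}6.png",p)
    P=cloud(d,c);Rm=R.from_rotvec(s['orientation']).as_matrix()
    T=(P-s['tool_pos'])@Rm
    m=(d>0)&(T[...,2]>.006)&(T[...,2]<.05)&(np.hypot(T[...,0],T[...,1])<.03)
    Q=T[m][:,:2]
    if len(Q)>20:
        r=least_squares(lambda p:np.hypot(*(Q-p).T)-.017,[0,0],loss='soft_l1',f_scale=.001);print(n,len(Q),"body centre in tool xy",r.x.round(4))
E
python3 go.py .6496 -.0333 .2 -64
```

```text
wrist 990 body centre in tool xy [-0.0016 -0.0003]
scene 170 body centre in tool xy [-0.0028 -0.0002]
tx,ty,tz [ 0.143 -0.043 -0.006] turn -0.0007 | cur yang -64.1 tilt z [-1.7e-03 -1.0e-04 -1.0e+00] q6 0.93 t 16.95
```

View pics/wrist6.png

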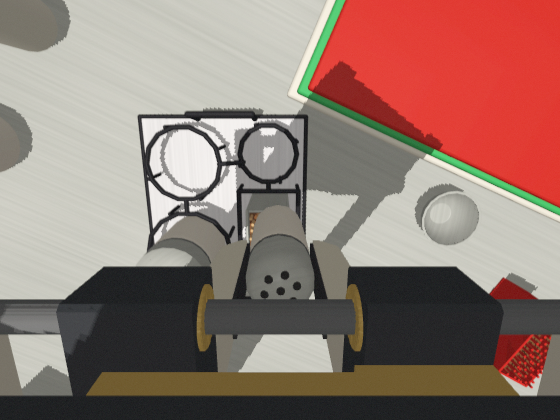

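Emit:
drive_tool([
  {"tx": 0.15, "ty": -0.043, "tz": 0, "turn": 0, "jaw": 0.2},
  {"tx": 0.15, "ty": -0.043, "tz": 0, "turn": 0, "jaw": 0.2},
  {"tx": 0.15, "ty": -0.043, "tz": 0, "turn": 0, "jaw": 0.2},
  {"tx": 0.15, "ty": -0.043, "tz": 0.08, "turn": 0, "jaw": 0.2},
  {"tx": 0.15, "ty": -0.043, "tz": 0.17, "turn": 0, "jaw": 0.2},
  {"tx": 0.15, "ty": -0.043, "tz": 0.25, "turn": 0, "jaw": 0.2},
  {"tx": 0.15, "ty": -0.043, "tz": 0.28, "turn": 0, "jaw": 0.2},
  {"tx": 0.15, "ty": -0.043, "tz": 0.28, "turn": 0, "jaw": 0.2},
  {"tx": 0.15, "ty": -0.043, "tz": 0.28, "turn": 0, "jaw": 0.2},
])

```text
t: 17.85
tool_pos: [0.6525, -0.033, 0.1168]
orientation: [3.062, 0.701, 0.003]
force: [-0.2, -0.9, -1.0]
opening: 0.0325
```

```bash
python3 go.py .6514 -.0324 .063 -64
```

```text
tx,ty,tz [-0.003 -0.004  0.179] turn -0.0012 | cur yang -64.2 tilt z [ 1.8e-03 -3.0e-04 -1.0e+00] q6 0.99 t 17.85
```

Emit:
drive_tool([
  {"tx": -0.003, "ty": -0.004, "tz": 0.05, "turn": 0, "jaw": 0.2},
  {"tx": -0.003, "ty": -0.004, "tz": 0.1, "turn": 0, "jaw": 0.2},
  {"tx": -0.003, "ty": -0.004, "tz": 0.14, "turn": 0, "jaw": 0.2},
  {"tx": -0.003, "ty": -0.004, "tz": 0.165, "turn": 0, "jaw": 0.2},
  {"tx": -0.003, "ty": -0.004, "tz": 0.175, "turn": 0, "jaw": 0.2},
  {"tx": -0.003, "ty": -0.004, "tz": 0.178, "turn": 0, "jaw": 0.2},
  {"tx": -0.003, "ty": -0.004, "tz": 0.178, "turn": 0, "jaw": 0.2},
  {"tx": -0.003, "ty": -0.004, "tz": 0.178, "turn": 0, "jaw": 0.2},
])

```text
t: 18.65
tool_pos: [0.6506, -0.0308, 0.0626]
orientation: [-3.061, -0.703, 0.0]
force: [-5.3, 2.8, 9.1]
opening: 0.0324
```

Emit:
drive_tool([
  {"tx": 0, "ty": 0, "tz": -0.003, "turn": 0, "jaw": 0.2},
  {"tx": 0, "ty": 0, "tz": -0.003, "turn": 0, "jaw": 0.2},
  {"tx": 0, "ty": 0, "tz": -0.003, "turn": 0, "jaw": 0.2},
])

```text
t: 18.95
tool_pos: [0.6509, -0.0315, 0.0626]
orientation: [-3.062, -0.702, -0.001]
force: [-0.6, 0.7, 1.0]
opening: 0.0324
```

Run:
```python
from h import *
from plant import robot
p,d=robot.read_camera("wrist");cv2.imwrite("pics/w7.png",p)
p,d=robot.read_camera("scene");cv2.imwrite("pics/s7.png",cv2.resize(p[150:280,200:340],None,fx=4,fy=4))
```

```text
(no output)
```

View pics/s7.png

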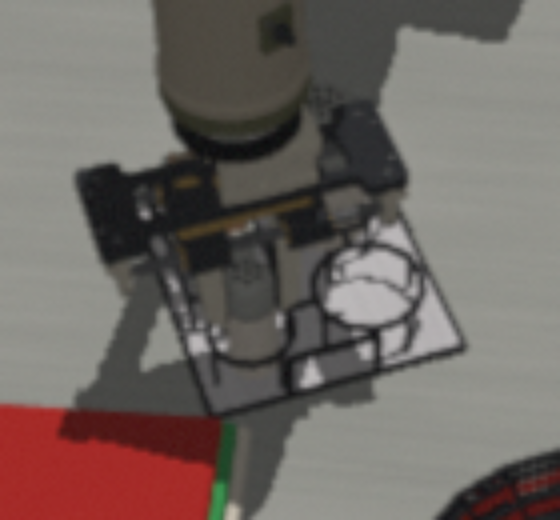

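View pics/w7.png

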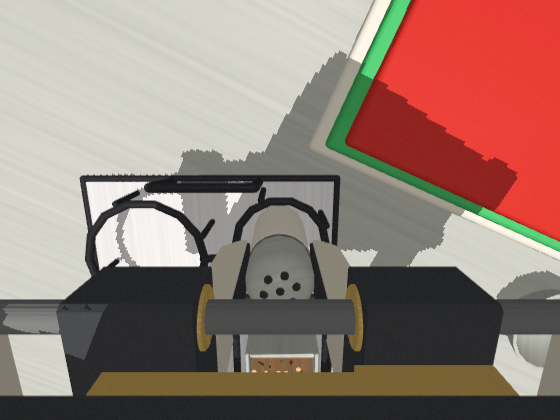

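Salt is in the ring, on the base (z 62.6 mm, light contact). Release and go up, then to the sauce bottle.

Emit:
drive_tool([
  {"tx": 0, "ty": 0, "tz": 0, "turn": 0, "jaw": 0.55},
  {"tx": 0, "ty": 0, "tz": 0, "turn": 0, "jaw": 0.55},
  {"tx": 0, "ty": 0, "tz": 0, "turn": 0, "jaw": 0.55},
  {"tx": 0, "ty": 0, "tz": -0.03, "turn": 0, "jaw": 0.55},
  {"tx": 0, "ty": 0, "tz": -0.15, "turn": 0, "jaw": 0.55},
  {"tx": 0, "ty": 0, "tz": -0.3, "turn": 0, "jaw": 0.55},
  {"tx": 0, "ty": 0, "tz": -0.45, "turn": 0, "jaw": 0.55},
  {"tx": 0, "ty": 0, "tz": -0.6, "turn": 0, "jaw": 0.75},
  {"tx": 0, "ty": 0, "tz": -0.6, "turn": 0, "jaw": 0.75},
  {"tx": 0, "ty": 0, "tz": -0.6, "turn": 0, "jaw": 0.75},
])

```text
t: 20.05
tool_pos: [0.6518, -0.0318, 0.2455]
orientation: [3.061, 0.702, 0.007]
force: [-0.1, 0.9, -0.8]
opening: 0.068
```

```bash
python3 go.py .4042 .2642 .24 -64
```

```text
tx,ty,tz [-0.313 -1.248  0.014] turn -0.0009 | cur yang -64.2 tilt z [ 4.5e-03 -6.0e-04 -1.0e+00] q6 0.99 t 20.05
```

Emit:
drive_tool([
  {"tx": -0.2, "ty": -0.8, "tz": 0, "turn": 0, "jaw": 0.75},
  {"tx": -0.2, "ty": -0.8, "tz": 0, "turn": 0, "jaw": 0.75},
  {"tx": -0.2, "ty": -0.8, "tz": 0, "turn": 0, "jaw": 0.75},
  {"tx": -0.2, "ty": -0.8, "tz": 0, "turn": 0, "jaw": 0.75},
  {"tx": -0.2, "ty": -0.8, "tz": 0, "turn": 0, "jaw": 0.75},
  {"tx": -0.2, "ty": -0.8, "tz": 0, "turn": 0, "jaw": 0.75},
])

```text
t: 20.65
tool_pos: [0.488, 0.162, 0.2408]
orientation: [-3.059, -0.709, 0.006]
force: [0.0, -0.2, 0.2]
opening: 0.0693
```

```bash
python3 go.py .4042 .2642 .24 -64
```

```text
tx,ty,tz [-0.101 -0.429  0.004] turn 0.0006 | cur yang -63.9 tilt z [-4.e-03  9.e-04 -1.e+00] q6 1.33 t 20.65
```

Emit:
drive_tool([
  {"tx": -0.1, "ty": -0.429, "tz": 0, "turn": 0, "jaw": 0.75},
  {"tx": -0.1, "ty": -0.429, "tz": 0, "turn": 0, "jaw": 0.75},
  {"tx": -0.1, "ty": -0.429, "tz": 0, "turn": 0, "jaw": 0.75},
  {"tx": -0.1, "ty": -0.429, "tz": 0, "turn": 0, "jaw": 0.75},
  {"tx": -0.1, "ty": -0.429, "tz": 0, "turn": 0, "jaw": 0.75},
  {"tx": -0.1, "ty": -0.429, "tz": 0, "turn": 0, "jaw": 0.75},
])

```text
t: 21.25
tool_pos: [0.4095, 0.26, 0.2418]
orientation: [3.062, 0.701, -0.002]
force: [0.7, 0.6, -0.1]
opening: 0.0696
```

```bash
python3 - <<'E'
from h import *
from plant import robot
from scipy.optimize import least_squares
c=robot.get_calibration("top");p,d=robot.read_camera("top");cv2.imwrite("pics/top8.png",p)
P=cloud(d,c);z=P[...,2]
for nm,c0,z0,z1 in(("salt",(.6496,-.033),.07,.11),("cheese",(.518,-.003),.105,.13),("refill",(.657,.232),.12,.14),("stor",(.523,.2445),.09,.11),("spice",(.474,.384),.075,.09)):
    m=(d>0)&(np.hypot(P[...,0]-c0[0],P[...,1]-c0[1])<.035)&(z>z0)&(z<z1)
    Q=P[m]
    if len(Q): print(nm,m.sum(),((Q.min(0)+Q.max(0))/2)[:2].round(4),np.percentile(Q[:,2],97).round(3))
E
python3 go.py .4042 .2642 .1 -64
```

```text
salt 216 [ 0.65   -0.0315] 0.099
cheese 780 [ 0.5191 -0.0037] 0.118
refill 311 [0.6572 0.2331] 0.133
stor 834 [0.5238 0.2444] 0.103
spice 153 [0.4781 0.3854] 0.087
tx,ty,tz [-0.01  -0.021  0.473] turn -0.0014 | cur yang -64.3 tilt z [-8.e-04 -9.e-04 -1.e+00] q6 1.58 t 21.3
```

View pics/top8.png

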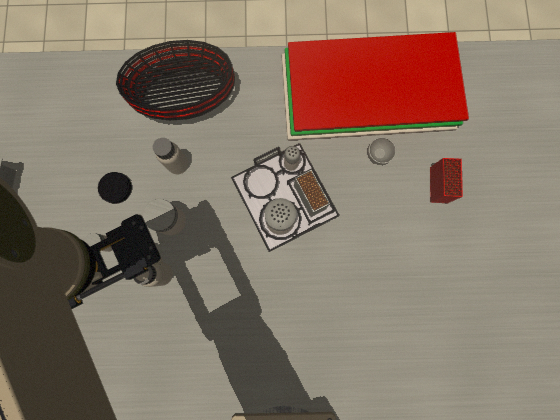

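Emit:
drive_tool([
  {"tx": -0.008, "ty": -0.016, "tz": 0.05, "turn": 0, "jaw": 0.75},
  {"tx": -0.008, "ty": -0.016, "tz": 0.1, "turn": 0, "jaw": 0.75},
  {"tx": -0.008, "ty": -0.016, "tz": 0.1, "turn": 0, "jaw": 0.75},
  {"tx": -0.008, "ty": -0.016, "tz": 0.1, "turn": 0, "jaw": 0.75},
])

```text
t: 21.7
tool_pos: [0.4043, 0.2638, 0.2114]
orientation: [3.062, 0.702, -0.003]
force: [0.6, 0.8, -0.4]
opening: 0.0701
```

```bash
python3 go.py .4042 .2642 .098 -64
```

```text
tx,ty,tz [ 0.001 -0.001  0.378] turn -0.001 | cur yang -64.2 tilt z [-0.002  -0.0011 -1.    ] q6 1.59 t 21.7
```

Emit:
drive_tool([
  {"tx": 0, "ty": 0, "tz": 0.1, "turn": 0, "jaw": 0.75},
  {"tx": 0, "ty": 0, "tz": 0.2, "turn": 0, "jaw": 0.75},
  {"tx": 0, "ty": 0, "tz": 0.3, "turn": 0, "jaw": 0.75},
  {"tx": 0, "ty": 0, "tz": 0.37, "turn": 0, "jaw": 0.75},
  {"tx": 0, "ty": 0, "tz": 0.37, "turn": 0, "jaw": 0.75},
  {"tx": 0, "ty": 0, "tz": 0.37, "turn": 0, "jaw": 0.3},
  {"tx": 0, "ty": 0, "tz": 0.37, "turn": 0, "jaw": 0.3},
  {"tx": 0, "ty": 0, "tz": 0.37, "turn": 0, "jaw": 0.3},
  {"tx": 0, "ty": 0, "tz": 0.37, "turn": 0, "jaw": 0.3},
  {"tx": 0, "ty": 0, "tz": 0.37, "turn": 0, "jaw": 0.3},
  {"tx": 0, "ty": 0, "tz": 0.37, "turn": 0, "jaw": 0.3},
], force=30)

```text
t: 22.8
tool_pos: [0.4054, 0.2648, 0.1026]
orientation: [-3.062, -0.702, -0.003]
force: [-1.2, 0.4, 5.5]
opening: 0.0388
```

```bash
python3 go.py .6033 .039 .25 -64
```

```text
tx,ty,tz [ 0.267  0.965 -0.491] turn -0.0009 | cur yang -64.2 tilt z [ 1.6e-03  9.0e-04 -1.0e+00] q6 1.59 t 22.8
```

Emit:
drive_tool([
  {"tx": 0, "ty": 0, "tz": -0.1, "turn": 0, "jaw": 0.3},
  {"tx": 0, "ty": 0, "tz": -0.24, "turn": 0, "jaw": 0.3},
  {"tx": 0, "ty": 0, "tz": -0.4, "turn": 0, "jaw": 0.3},
  {"tx": 0.03, "ty": 0.1, "tz": -0.49, "turn": 0, "jaw": 0.3},
  {"tx": 0.06, "ty": 0.22, "tz": -0.49, "turn": 0, "jaw": 0.3},
  {"tx": 0.1, "ty": 0.36, "tz": -0.49, "turn": 0, "jaw": 0.3},
  {"tx": 0.14, "ty": 0.5, "tz": -0.49, "turn": 0, "jaw": 0.3},
  {"tx": 0.18, "ty": 0.64, "tz": -0.49, "turn": 0, "jaw": 0.3},
  {"tx": 0.22, "ty": 0.78, "tz": -0.49, "turn": 0, "jaw": 0.3},
  {"tx": 0.25, "ty": 0.88, "tz": -0.49, "turn": 0, "jaw": 0.3},
  {"tx": 0.25, "ty": 0.9, "tz": -0.49, "turn": 0, "jaw": 0.3},
  {"tx": 0.25, "ty": 0.9, "tz": -0.49, "turn": 0, "jaw": 0.3},
])

```text
t: 24.0
tool_pos: [0.5896, 0.0531, 0.2474]
orientation: [-3.062, -0.699, 0.004]
force: [0.2, -0.0, -2.3]
opening: 0.0385
```

```bash
python3 - <<'E'
from h import *
from plant import robot
from scipy.optimize import least_squares
for n in("wrist","scene"):
    s=robot.read_state();c=robot.get_calibration(n);p,d=robot.read_camera(n);cv2.imwrite(f"pics/{n}9.png",p)
    P=cloud(d,c);Rm=R.from_rotvec(s['orientation']).as_matrix()
    T=(P-s['tool_pos'])@Rm
    for lo,hi in((.018,.05),(.05,.09)):
        m=(d>0)&(T[...,2]>lo)&(T[...,2]<hi)&(np.hypot(T[...,0],T[...,1])<.04)
        Q=T[m][:,:2]
        if len(Q)>20:
            r=least_squares(lambda p:np.hypot(*(Q-p).T)-.0255,[0,0],loss='soft_l1',f_scale=.001);print(n,lo,len(Q),"body centre in tool xy",r.x.round(4))
E
python3 go.py .6033 .039 .25 -64
```

```text
wrist 0.018 787 body centre in tool xy [-0.0021  0.0003]
wrist 0.05 613 body centre in tool xy [-0.0021  0.0002]
scene 0.018 202 body centre in tool xy [-0.0034  0.0002]
scene 0.05 235 body centre in tool xy [-0.0035  0.    ]
tx,ty,tz [ 0.02   0.068 -0.006] turn -0.0008 | cur yang -64.1 tilt z [-1.4e-03  5.0e-04 -1.0e+00] q6 1.13 t 24.1
```

View pics/wrist9.png

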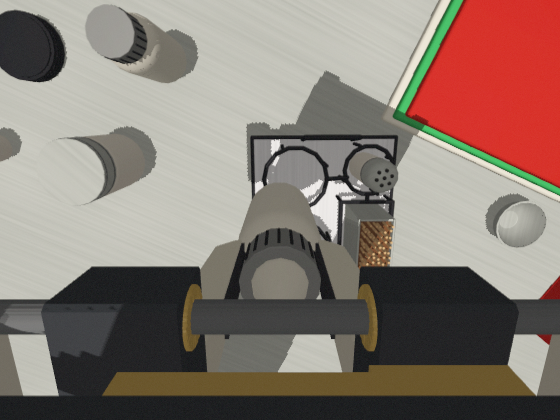

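Emit:
drive_tool([
  {"tx": 0.029, "ty": 0.066, "tz": 0, "turn": 0, "jaw": 0.3},
  {"tx": 0.029, "ty": 0.066, "tz": 0, "turn": 0, "jaw": 0.3},
  {"tx": 0.029, "ty": 0.066, "tz": 0.08, "turn": 0, "jaw": 0.3},
  {"tx": 0.029, "ty": 0.066, "tz": 0.17, "turn": 0, "jaw": 0.3},
  {"tx": 0.029, "ty": 0.066, "tz": 0.26, "turn": 0, "jaw": 0.3},
  {"tx": 0.029, "ty": 0.066, "tz": 0.3, "turn": 0, "jaw": 0.3},
  {"tx": 0.029, "ty": 0.066, "tz": 0.3, "turn": 0, "jaw": 0.3},
  {"tx": 0.029, "ty": 0.066, "tz": 0.3, "turn": 0, "jaw": 0.3},
])

```text
t: 24.9
tool_pos: [0.6066, 0.0406, 0.1598]
orientation: [3.062, 0.703, 0.002]
force: [-0.0, -0.5, -2.4]
opening: 0.0384
```

```bash
python3 go.py .6057 .0402 .108 -64
```

```text
tx,ty,tz [-0.003 -0.     0.173] turn -0.0007 | cur yang -64.1 tilt z [ 1.e-03  1.e-04 -1.e+00] q6 1.1 t 24.9
```

Emit:
drive_tool([
  {"tx": -0.003, "ty": 0, "tz": 0.05, "turn": 0, "jaw": 0.3},
  {"tx": -0.003, "ty": 0, "tz": 0.1, "turn": 0, "jaw": 0.3},
  {"tx": -0.003, "ty": 0, "tz": 0.14, "turn": 0, "jaw": 0.3},
  {"tx": -0.003, "ty": 0, "tz": 0.16, "turn": 0, "jaw": 0.3},
  {"tx": -0.003, "ty": 0, "tz": 0.168, "turn": 0, "jaw": 0.3},
  {"tx": -0.003, "ty": 0, "tz": 0.172, "turn": 0, "jaw": 0.3},
  {"tx": -0.003, "ty": 0, "tz": 0.172, "turn": 0, "jaw": 0.3},
  {"tx": -0.003, "ty": 0, "tz": 0.172, "turn": 0, "jaw": 0.3},
])

```text
t: 25.7
tool_pos: [0.606, 0.0396, 0.1076]
orientation: [3.062, 0.702, 0.002]
force: [-1.4, 2.0, 2.2]
opening: 0.0385
```

Light contact on the base. Release, rise and retreat.

Emit:
drive_tool([
  {"tx": 0, "ty": 0, "tz": 0, "turn": 0, "jaw": 0.65},
  {"tx": 0, "ty": 0, "tz": 0, "turn": 0, "jaw": 0.65},
  {"tx": 0, "ty": 0, "tz": 0, "turn": 0, "jaw": 0.65},
  {"tx": 0, "ty": 0, "tz": 0, "turn": 0, "jaw": 0.65},
  {"tx": 0, "ty": 0, "tz": -0.03, "turn": 0, "jaw": 0.65},
  {"tx": 0, "ty": 0, "tz": -0.15, "turn": 0, "jaw": 0.65},
  {"tx": 0, "ty": 0, "tz": -0.3, "turn": 0, "jaw": 0.65},
  {"tx": 0, "ty": 0, "tz": -0.45, "turn": 0, "jaw": 0.65},
  {"tx": 0, "ty": 0, "tz": -0.5, "turn": 0, "jaw": 0.65},
  {"tx": -0.1, "ty": 0.1, "tz": -0.5, "turn": 0, "jaw": 0.65},
])

```text
t: 26.7
tool_pos: [0.5943, 0.0025, 0.2621]
orientation: [3.06, 0.709, 0.013]
force: [0.4, -1.2, 0.6]
opening: 0.0601
```

Emit:
drive_tool([
  {"tx": -0.6, "ty": 0.5, "tz": 0, "turn": 0, "jaw": 0.65},
  {"tx": -0.6, "ty": 0.5, "tz": 0, "turn": 0, "jaw": 0.65},
  {"tx": -0.6, "ty": 0.5, "tz": 0, "turn": 0, "jaw": 0.65},
  {"tx": -0.6, "ty": 0.5, "tz": 0, "turn": 0, "jaw": 0.65},
  {"tx": -0.6, "ty": 0.5, "tz": 0, "turn": 0, "jaw": 0.65},
  {"tx": -0.6, "ty": 0.5, "tz": 0, "turn": 0, "jaw": 0.65},
  {"tx": -0.6, "ty": 0.5, "tz": 0, "turn": 0, "jaw": 0.65},
  {"tx": -0.6, "ty": 0.5, "tz": 0, "turn": 0, "jaw": 0.65},
])

```text
t: 27.5
tool_pos: [0.4954, -0.2131, 0.2571]
orientation: [-3.062, -0.703, -0.0]
force: [1.0, 0.0, 0.9]
opening: 0.0605
```

Run:
```python
from h import *
from plant import robot
print(robot.read_state()['tool_pos'])
a=2.025;C=np.array([.5804,-.0169]);A=np.array([[np.cos(a),-np.sin(a)],[np.sin(a),np.cos(a)]])
for n in("top","scene"):
    c=robot.get_calibration(n);p,d=robot.read_camera(n);cv2.imwrite(f"pics/{n}10.png",p)
    P=cloud(d,c);z=P[...,2]
    for nm,c0,z0,z1 in(("salt",(.6496,-.033),.08,.11),("cheese",(.518,-.003),.105,.13),("sauce",(.6033,.039),.14,.17),("box",(.5687,-.0726),.075,.1),("refill",(.657,.232),.12,.14),("stor",(.523,.2445),.09,.11),("spice",(.474,.384),.075,.09)):
        m=(d>0)&(np.hypot(P[...,0]-c0[0],P[...,1]-c0[1])<(.055 if nm=="box" else .04))&(z>z0)&(z<z1)
        Q=P[m]
        if len(Q):
            q=((Q.min(0)+Q.max(0))/2)[:2]
            print(n,nm,m.sum(),q.round(4),np.percentile(Q[:,2],97).round(3),"caddy",(A.T@(q-C)*1e3).round(1))
```

```text
[ 0.49537558 -0.21310192  0.25709521]
top salt 194 [ 0.6501 -0.0314] 0.1 caddy [-43.6 -56.3]
top cheese 763 [ 0.5192 -0.0036] 0.118 caddy [38.8 49.1]
top sauce 116 [0.6039 0.0387] 0.161 caddy [ 39.7 -45.6]
top box 509 [ 0.5712 -0.0714] 0.089 caddy [-44.9  32.2]
top refill 309 [0.6573 0.2331] 0.133 caddy [ 190.9 -178.8]
top stor 839 [0.5239 0.2448] 0.103 caddy [259.9 -64.1]
top spice 238 [0.4742 0.3847] 0.087 caddy [407.5 -80.8]
scene salt 127 [ 0.6517 -0.0325] 0.099 caddy [-45.3 -57.2]
scene cheese 315 [ 0.5216 -0.0033] 0.118 caddy [38.  46.8]
scene sauce 65 [0.6075 0.0394] 0.159 caddy [ 38.7 -49. ]
scene box 320 [ 0.57   -0.0668] 0.089 caddy [-40.3  31.3]
scene refill 195 [0.6569 0.2321] 0.132 caddy [ 190.2 -178. ]
scene stor 414 [0.5221 0.2446] 0.103 caddy [260.6 -62.3]
scene spice 118 [0.4741 0.3833] 0.086 caddy [406.3 -80.1]
```

View pics/top10.png

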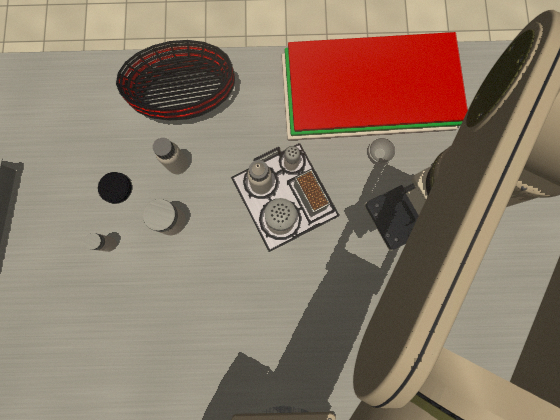

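View pics/scene10.png

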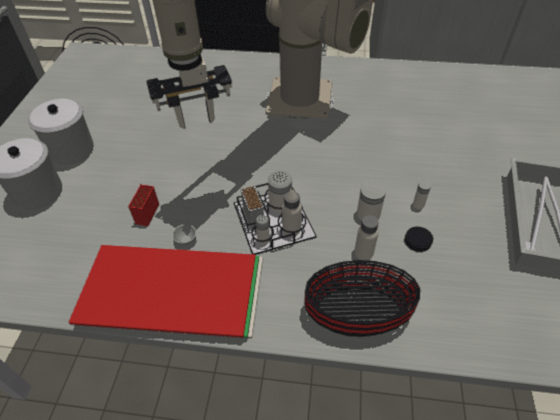

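```bash
python3 -c "
from plant import robot
print(robot.close_job())"
```

```text
the job is handed in; nothing more can be done
None
```

The caddy is filled and the job is handed in at about 27.6 s of the 128 s allowed. I placed the toothpick box, cheese shaker, salt shaker and sauce bottle in that order. Each was lowered until light contact with the base, then released. No verdict was reported.

**Positions:** in the last top view each item is within about 3 mm of its pocket centre. The scene camera reads up to about 6 mm off, because it sees the tops obliquely. Both are inside the 12 mm limit.

**Height and posture:** all four tops read 1–2 mm above what standing on the base would give, and three of them read about 1 mm high before I moved anything. I take them to be standing on the base. They look upright in the pictures, but I did not measure their tilt.

**Look-alikes:** the spice jar, refill bottle and storage jar were not touched and measure within about 1 mm of where they started. The red box was left alone. The arm ended clear of everything.

**One off reading:** the salt shaker pressed on the base with about 9 N when it touched down. I backed off to about 1 N before releasing it.

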